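# Re-set and lock the iris of a bench dust extractor

## Robot

A 6-joint arm with a two-finger parallel gripper is mounted at the origin on a cart in front of the work surface, level with it; the furniture and walls round the work are solid. World frame = base frame: x ahead of the robot, y to its left, z up, the work surface at z = 0. Lengths are in m, angles in rad, forces in N, time in s.
With the tool pointing down it reaches from about 0.375 to 0.9 m from the base axis. Payload 3.1 kg.
Tool frame: the origin (TCP) lies midway between the tips of the shut fingers; the grasp point (between the pads) lies 19 mm behind it (pinch_z is the distance from the TCP to the grasp point, in m); z points along the fingers, y is the line along which they close (so a half turn about z gives the same grasp; the last joint's range is limited). The gripper opens to 85 mm and grips with 20 to 120 N. Pads are 22 mm wide; open, the fingers measure 114 mm over their backs; the gripper's body (76 mm by 85 mm) begins 54 mm behind the grasp point. The pads swing forward as they close: fully open they stand 13 mm farther back than shut.
Start: joints at [-1.385, 0.527, 1.433, -0, 1.181, -0.178], TCP at [0.223, -0.584, 0.231] pointing down, gripper open.
Joint ranges: [-3.08, 3.08], [-0.75, 2.2], [0.22, 2.44], [-1.43, 4.57], [0, 2.65], [-2.85, 2.85]. Speed limits (rad/s): [2.79, 2.79, 3.14, 3.14, 3.14, 3.14].

## Interface

Orientations are given as a unit quaternion [x, y, z, w].
In Python, from station import sense, snapshot, camera_params, sign_off, pinch_z gives the robot as it stands. The module is installed in compiled form; this text tells all that it offers.
- The arm moves only by the shell command python3 -m handwheel 'ROWS' [FORCE]. ROWS is JSON, a list that holds one entry, the list of rows, each a list of 7 numbers: the turn, a rotation vector about the tool's x, y, z in degrees, then the shift along the tool's x, y, z in m, then the opening, from 0 (shut) to 1 (fully open). A call has 1 to 20 rows; each row shifts and turns the commanded pose from where the row before left it, along the tool's axes as they then stand; what a row does not reach is not made up. A row lasts 1/8 s, in which the tool goes at most 62.5 mm and 10.7 degrees, less where a joint would pass 70% of its speed; a pose out of reach is approached as far as the arm can. A call with a gripper value outside its range is refused whole. The fingers move at their own pace and stop on an object; FORCE is the grip in N (left out, the last holds). Time passes only in rows, so rows that do not move let the fingers close. It gives the time, the measured TCP pose, the force, the opening and the grip force at its end, in the units of the state.
- sense(): the state, without advancing time (a new reading comes with each control period).
- snapshot(name): name is "side" or "top"; returns the picture (400x640x3 uint8, red, green, blue); there is no depth.
- camera_params(name): a dict with "fx", "fy", "cx", "cy" (pixels), "world_to_cam" (4x4, takes a point from world to camera coordinates). Camera axes: x right, y down, z forward; pixel columns grow to the right and rows downward; lengths in m; the calibration is good to about 2 mm. A picture is of the moment at which its call begins. camera_params takes no time and is no camera call.
- sign_off(): hands the job in; it is judged then, once.
The state is a dict: "t": time; "q": joint angles; "qd": joint speeds; "tau": joint torques, N m; "tcp_pos": TCP position; "tool_rot": TCP orientation; "force": force on the tool from outside, world axes, zero at the start; "ft_torque": the same for the moment, N m; "finger_gap": opening from 0.0 (shut) to 1.0 (fully open); "gripper_force": force on a finger pad.
Only numpy, scipy, OpenCV 4.12 (cv2) and the standard library are available. Lean on these libraries where they do the work, as an engineer would, in place of code of your own. Each camera call takes 0.05 s, during which the arm holds its last target. There are 200 camera calls.

## Task

The iris intake of the dust extractor is latched at its smallest opening. Set it half open for fettling: push the latch out, push the lever round until its pointer stands at the middle (longest) of the five main scale marks, and push the latch fully home again so that its tooth locks the ring there. Only push with the fingers, never pinch the lever's or the latch's tab between them, and leave the loose things on and around the extractor where they are.

Things in the scene. Friction and masses are not known exactly. Their poses are not given: they have to be found in the camera images.
- extractor: Grey bench dust extractor, flat case 250 (x) x 300 (y) mm, aluminium deck 65 high, fixed. Origin: centre of its underside, on the table; x points away from its louvred front (which faces the robot, with some yaw), y to its left, z up; offsets below are in this frame, mm. Raised scale arc on the right half of the deck, radius 121 to 147 about the origin, top at z 80.
- ring_axis (a point): Centre of the round iris intake on the deck: the vertical axis (x = 0, y = 0) of the steel setting ring, at the height of the ring's top (z 82.5). The ring's rim, radius 60, has one notch for each main mark, 25 degrees apart.
- iris_ring (a joint): Angle of ring and lever (rad), counter-clockwise from above. Starts locked near 0 (smallest opening). Main marks at 0, 0.436, 0.873 (middle, longest tick), 1.309, 1.745; short ticks between; stops just beyond. From the axis the lever points at angle -2.443 + value in the extractor's frame (to -y at the middle mark). It stays where left: 0.16 N m friction, 2 N at the tab. Iris blades follow.
- lever_grip (a point): Centre of the lever's upright push tab, 94 from the ring's axis, z 106.5. The tab is a plate 36 long (radially), 12 thick (tangentially, cheeks included) and 40 high, z 86.5 to 126.5, standing on the 12 wide lever bar (z 82.5 to 86.5). Each face has a black cheek plate, z 91.5 to 121.5; touching both cheeks at once counts as pinching.
- lever_pointer (a point): Pointed end of the lever bar, 119.5 from the ring's axis, z 84.5, just inside the scale arc.
- middle_mark (a point): The middle, longest scale mark, on top of the scale arc, 130 from the ring's axis straight to -y (x = 0, y = -130, z = 80).
- latch_pivot (a point): Vertical pivot of the latch, x = 55, y = 64, z 82.5. The arm lies along the left (+y) side of the ring, its tab at the front end. The tooth goes home only with the lever within about 4 degrees of a main mark, and centres the ring to within 1 degree; elsewhere it stops against the rim at about 0.11 rad.
- latch (a joint): Angle of the latch arm (rad): 0 fully home, its tooth in a notch of the ring; up to 0.45 (stop) swung out, away from the ring, clockwise from above. The tooth is clear of the ring above 0.13. It stays where it is left (0.07 N m friction, under 1 N at the tab).
- latch_grip (a point): Centre of the latch's upright push tab, z 103, 114 from the pivot (x = -58, y = 80 with the latch home; about x = -40, y = 128 fully out). The tab is a plate 33 long (along the arm), 12 thick and 40 high, z 82.5 to 122.5; its faces look towards the ring and away from it, each with a black cheek plate; touching both at once counts as pinching.
- plug_small: Loose white plaster plug, 33 across x 29 high, left standing on the extractor's rear left deck corner; bystander, origin under its foot.
- plug_big: Loose white plaster plug, 44 across x 34 high, on the table right of the extractor; bystander.
- jar_dark: Loose glaze jar with a black lid, 48 across x 58 high, on the table right of the extractor; bystander.
- tile_a: Loose glaze test tile 46 x 71 x 9 on the table in front of the extractor; bystander.
- kidney: Loose rubber kidney 60 x 92 x 10 on the table in front of the extractor; bystander.
- plug_mid: Loose white plaster plug, 34 across x 30 high, left standing on the extractor's deck behind the ring; bystander, origin under its foot.

How it is judged:
On the way, in this order (a step that is already met when the one before it is completed fails the run):
1. the latch is pushed out of the ring (value of joint latch above 0.13 rad), for 0.1 s.
2. with the latch out, the lever is pushed to the middle mark (within 5 degrees) (value of joint iris_ring between 0.785 and 0.96 rad and value of joint latch above 0.11 rad), for 0.2 s.
At the end, for the whole second after the job is handed in: The ring stands at its middle mark (0.873 rad, within 2 degrees), the latch is home (joint under 0.04 rad, tooth in the notch) and both are at rest (value of joint iris_ring between 0.838 and 0.908 rad and value of joint latch below 0.04 rad and velocity of joint iris_ring between -0.05 and 0.05 rad/s and velocity of joint latch between -0.05 and 0.05 rad/s); the robot touches nothing.
It fails at once if the lever's tab is pinched between the fingers (contact force between the fingers and iris_ring_c6 above 0.5 N and contact force between the fingers and iris_ring_c7 above 0.5 N).
It fails at once if the latch's tab is pinched between the fingers (contact force between the fingers and latch_c1 above 0.5 N and contact force between the fingers and latch_c2 above 0.5 N).
It fails at once if a loose thing on or beside the extractor is moved by more than 15 mm or lifted (distance of any of kidney, plug_small, plug_big, jar_dark, tile_a, plug_mid from where it was at the start of the episode above 0.015 m).
It also fails if it takes over 58 s, if anything falls off the work surface, if the arm or the gripper's body presses on something with over 40 N, if the wrist force passes 120 N, or if a joint passes its speed limit or range.

## Working session

There is one attempt and no reset: what is moved stays moved. The work goes in short steps, Python scripts to look and compute and a shell command to move; the robot and the scene stay as the last step left them, time stands still between calls to the robot, and variables do not carry over. Pictures are saved under pics/ and viewed, at most 11 in all, crops included, and the job is handed in when it is done.

```bash
mkdir -p pics; python3 - <<'E'
from station import *
import cv2
for n in("top","side"):
    im=snapshot(n); cv2.imwrite(f"pics/{n}0.png",im[:,:,::-1]); p=camera_params(n); print(n,p)
print(sense(),pinch_z)
E
```

```text
top {'fx': 501.16491456355254, 'fy': 501.16491456355254, 'cx': 311.9071650647976, 'cy': 199.49969472948575, 'world_to_cam': array([[-0.00358352, -0.99991927,  0.01219037, -0.32578709],
       [-0.99399024,  0.00222798, -0.10944607,  0.49641428],
       [ 0.10941008, -0.01250931, -0.99391798,  0.95487659],
       [ 0.        ,  0.        ,  0.        ,  1.        ]])}
side {'fx': 407.9651972173134, 'fy': 407.9651972173134, 'cx': 318.98742989762724, 'cy': 199.55882837745258, 'world_to_cam': array([[-0.9850301 , -0.17190994,  0.01275442,  0.45278053],
       [-0.10229661,  0.52338965, -0.84593066,  0.29709764],
       [ 0.13874836, -0.83457189, -0.53314036,  0.5701376 ],
       [ 0.        ,  0.        ,  0.        ,  1.        ]])}
{'t': 0.1, 'q': array([-1.38449740e+00,  5.28387451e-01,  1.43375260e+00, -2.38242957e-05,
        1.18144392e+00, -1.78489330e-01]), 'qd': array([-2.44787864e-05, -3.40164366e-03, -2.09581523e-03, -2.70052924e-05,
       -3.90195795e-04, -6.96871177e-05]), 'tau': array([-2.33409319e-04, -4.43304741e+01, -1.78586751e+01, -1.67092830e-04,
        3.85636478e-03,  1.90584785e-05]), 'tcp_pos': array([ 0.22287574, -0.58321948,  0.2304296 ]), 'tool_rot': array([ 9.83410944e-01,  1.81388876e-01, -1.49038444e-05, -9.95611514e-04]), 'force': array([-0.41490037,  0.90496921,  0.41431057]), 'ft_torque': array([-0.0420878 ,  0.00340446, -0.03461703]), 'gripper_force': 0.0, 'finger_gap': 1.002432626976681} 0.0187
```

View pics/top0.png

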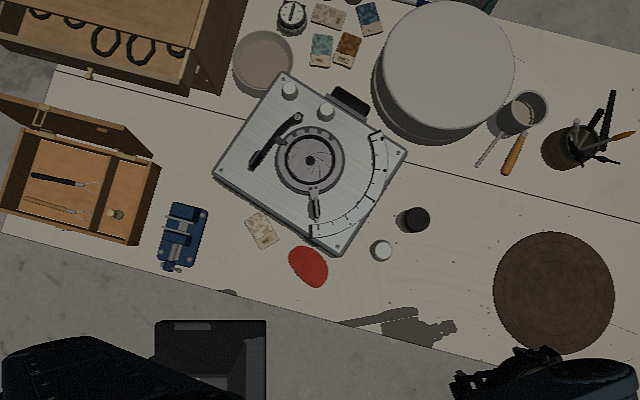

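View pics/side0.png

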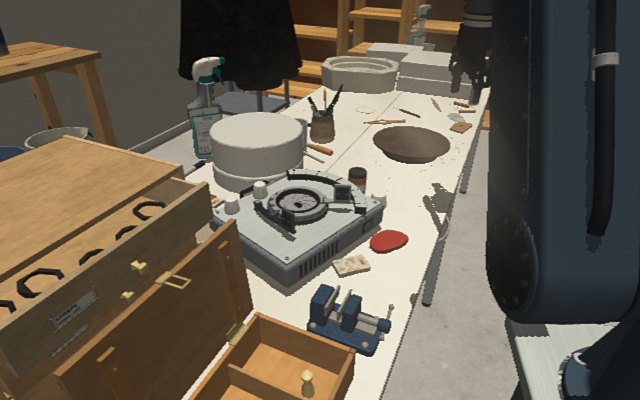

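The top view shows the extractor at about (309,160), yawed around -37°. The lever points down the picture with its tab at about (314,205), and the latch is at upper left, tab about (258,160). I'll enlarge it and fit the pose.

```bash
python3 - <<'E'
import cv2
im=cv2.imread("pics/top0.png")[65:265,205:415]
im=cv2.resize(im,None,fx=3,fy=3,interpolation=cv2.INTER_CUBIC)[:600]
cv2.imwrite("pics/crop0.png",im)
E
```

```text
(no output)
```

View pics/crop0.png

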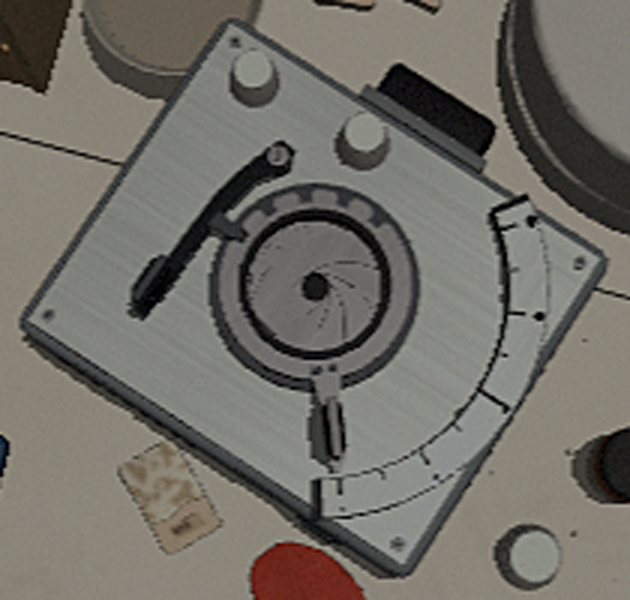

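```bash
cat > h.py <<'E'
import numpy as np, cv2
from station import *
from scipy.optimize import least_squares
from scipy.spatial.transform import Rotation as R
def proj(n,P):
    c=camera_params(n);P=np.atleast_2d(P);X=P@c["world_to_cam"][:3,:3].T+c["world_to_cam"][:3,3]
    return np.c_[c["fx"]*X[:,0]/X[:,2]+c["cx"],c["fy"]*X[:,1]/X[:,2]+c["cy"]]
def e2w(p,P):
    P=np.atleast_2d(P)/1000.;c,s=np.cos(p[2]),np.sin(p[2])
    return np.c_[p[0]+c*P[:,0]-s*P[:,1],p[1]+s*P[:,0]+c*P[:,1],P[:,2]]
E
python3 - <<'E'
from h import *
E=[[125,150,65],[125,-150,65],[-125,-150,65],[-125,150,65],[0,0,82.5],[55,64,86],[0,-133,80]]
px=np.array([[232,18],[607,262],[405,577],[22,325],[315,287],[281,155],[495,401]])/3+[204.7,64.7]
f=lambda p:(proj("top",e2w(p,E))-px).ravel()
s=least_squares(f,[.48,-.32,-.6],loss='soft_l1');print(s.x,np.degrees(s.x[2]));print(f(s.x).reshape(-1,2).round(1))
p=s.x;np.save("p.npy",p)
a=-2.443
for n,P in dict(lev=[94*np.cos(a),94*np.sin(a),126.5],ptr=[119.5*np.cos(a),119.5*np.sin(a),84.5],levmid=[0,-94,106],lat=[-58,80,122.5],latout=[-40,128,103],piv=[55,64,82.5],ps=[95,120,65],x=[0,0,82]).items():
    w=e2w(p,P);print(n,w.round(4),((proj("top",w)-[204.7,64.7])*3).round(0), proj("side",w).round(0),np.hypot(*w[0,:2]).round(3))
q=sense();print(R.from_quat(q["tool_rot"]).as_matrix().round(3))
E
```

```text
[ 0.56396598 -0.32369916 -0.58945533] -33.773302577950346
[[-0.5 -3.7]
 [ 4.4 -1. ]
 [ 0.3  3.5]
 [-4.1 -0.5]
 [ 0.5 -0.3]
 [-0.3  0.8]
 [-0.1  0.9]]
lev [[ 0.4705 -0.3339  0.1265]] [[335. 428.]] [[342. 184.]] 0.577
ptr [[ 0.4452 -0.3367  0.0845]] [[338. 476.]] [[353. 201.]] 0.558
levmid [[ 0.5117 -0.4018  0.106 ]] [[446. 364.]] [[327. 175.]] 0.651
lat [[ 0.5602 -0.225   0.1225]] [[152. 280.]] [[288. 209.]] 0.604
latout [[ 0.6019 -0.1951  0.103 ]] [[107. 219.]] [[263. 224.]] 0.633
piv [[ 0.6453 -0.3011  0.0825]] [[280. 159.]] [[258. 201.]] 0.712
ps [[ 0.7096 -0.2768  0.065 ]] [[243.  69.]] [[226. 211.]] 0.762
x [[ 0.564  -0.3237  0.082 ]] [[317. 286.]] [[298. 200.]] 0.65
[[ 0.934  0.357 -0.   ]
 [ 0.357 -0.934  0.002]
 [ 0.    -0.002 -1.   ]]
```

```bash
cat >> h.py <<'E'
def go(x,y,z,push):  # ext mm target of TCP, ext angle (deg) of tool +y ; prints turn about tool z, and shift in tool axes BEFORE / AFTER turn
    p=np.load("p.npy");s=sense();M=R.from_quat(s["tool_rot"]).as_matrix()
    w=e2w(p,[x,y,z])[0];b=push*np.pi/180+p[2]
    T=np.c_[[-np.sin(b),np.cos(b),0],[np.cos(b),np.sin(b),0],[0,0,-1]]
    d=w-s["tcp_pos"];print("turn",R.from_matrix(M.T@T).as_rotvec(degrees=True).round(1),"shift before",(M.T@d*1000).round(1),"after",(T.T@d*1000).round(1))
def where():
    p=np.load("p.npy");s=sense();d=s["tcp_pos"]-[p[0],p[1],0];c,q=np.cos(p[2]),np.sin(p[2]);M=R.from_quat(s["tool_rot"]).as_matrix()
    print("t",round(s["t"],2),"ext",((c*d[0]+q*d[1])*1000).round(1),((-q*d[0]+c*d[1])*1000).round(1),(d[2]*1000).round(1),"push",np.degrees(np.arctan2(M[1,1],M[0,1])-p[2]).round(1),"F",s["force"].round(1))
E
python3 -c "
from h import *
where();go(-54,48,170,0)"
```

```text
t 0.1 ext -139.3 -405.3 230.4 push -35.3 F [-0.4  0.9  0.4]
turn [ -0.1  -0.1 -35.3] shift before [ 419.2 -192.4   60.9] after [453.3  85.3  60.4]
```

```bash
python3 -m handwheel '[[[0,0,-8.8,0,0,0,0],[0,0,-8.8,0,0,0,0],[0,0,-8.8,0,0,0,0],[0,0,-8.9,0,0,0,0],[0,0,0,0.04,0.0085,0,0],[0,0,0,0.04,0.0085,0,0],[0,0,0,0.04,0.0085,0,0],[0,0,0,0.04,0.0085,0,0],[0,0,0,0.04,0.0085,0,0],[0,0,0,0.04,0.0085,0,0],[0,0,0,0.04,0.0085,0,0],[0,0,0,0.04,0.0085,0,0],[0,0,0,0.04,0.0085,0,0],[0,0,0,0.04,0.0085,0,0],[0,0,0,0.04,0,0,0],[0,0,0,0.013,0,0.02,0],[0,0,0,0,0,0.02,0],[0,0,0,0,0,0.02,0],[0,0,0,0,0,0,0]]]'; python3 -c "
from h import *
where();go(-54,48,97,0)
for n in('top','side'):
    im=snapshot(n)[:,:,::-1]; im=im[65:265,205:415] if n=='top' else im[130:290,180:400]
    cv2.imwrite('pics/%s1.png'%n,cv2.resize(im,None,fx=3 if n=='top' else 3,fy=3,interpolation=cv2.INTER_CUBIC))"
```

```text
t: 2.48
tcp_pos: [0.5443, -0.2537, 0.1694]
tool_rot: [0.882, 0.471, -0.001, -0.002]
force: [0.0, 0.1, -0.3]
finger_gap: -0.005
gripper_force: 0.0
t 2.48 ext -55.3 47.3 169.4 push -0.0 F [ 0.   0.1 -0.3]
turn [-0.3 -0.  -0. ] shift before [ 0.7  1.6 72.4] after [ 0.7  1.3 72.4]
```

View pics/side1.png

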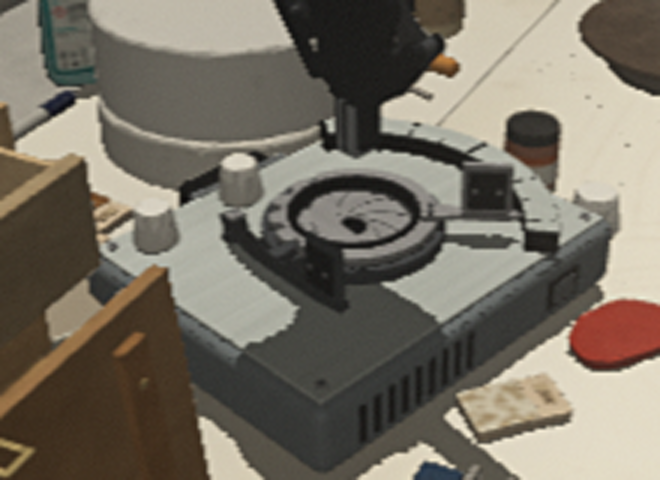

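The shut fingers are at (358,145) in the crop, above the ring side of the latch tab (330,275), and nothing is in the way. Next I lower them and push the latch out along tool +x.

```bash
python3 -m handwheel '[[[0,0,0,0,0.0,0.02,0],[0,0,0,0,0,0.02,0],[0,0,0,0,0,0.02,0],[0,0,0,0,0,0.012,0],[0,0,0,0.005,0,0,0],[0,0,0,0.005,0,0,0],[0,0,0,0.005,0,0,0],[0,0,0,0.005,0,0,0],[0,0,0,0.005,0,0,0],[0,0,0,0.005,0,0,0],[0,0,0,0.005,0,0,0],[0,0,0,0.005,0,0,0],[0,0,0,0.004,0,0,0],[0,0,0,0,0,0,0]]]'; python3 -c "
from h import *
where()
for n in('side',):
    im=snapshot(n)[:,:,::-1]; im=im[130:290,180:400]
    cv2.imwrite('pics/%s2.png'%n,cv2.resize(im,None,fx=3 if n=='top' else 3,fy=3,interpolation=cv2.INTER_CUBIC))"
```

```text
t: 4.32
tcp_pos: [0.5702, -0.2175, 0.0992]
tool_rot: [0.882, 0.471, 0.0, -0.0]
force: [0.9, -0.5, 1.1]
finger_gap: -0.002
gripper_force: 0.0
t 4.33 ext -53.9 91.7 99.2 push -0.0 F [ 0.9 -0.5  1.1]
```

View pics/side2.png

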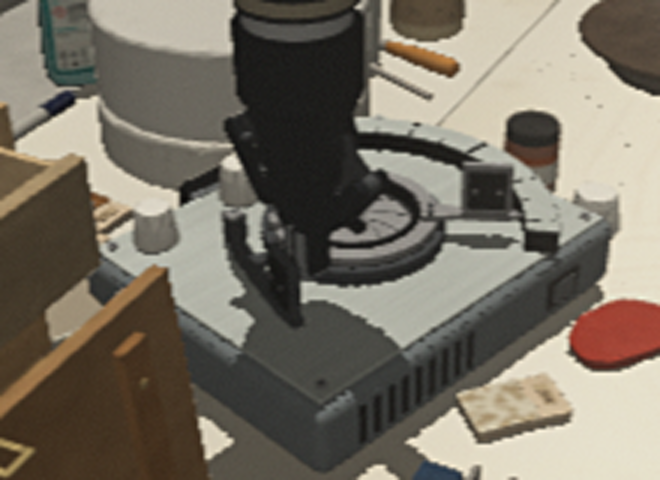

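The latch tab swung outward, from about (330,290) to (290,310) in the crop. Now I back off, lift, and go to the clockwise side of the lever.

```bash
python3 -m handwheel '[[[0,0,0,-0.012,0,0,0],[0,0,0,-0.012,0,0,0],[0,0,0,0,0,-0.025,0],[0,0,0,0,0,-0.03,0],[0,0,0,-0.025,-0.01,0,0],[0,0,0,-0.025,-0.01,0,0],[0,0,0,-0.025,-0.01,0,0],[0,0,0,-0.025,-0.01,0,0],[0,0,10,0,0,0,0],[0,0,10,0,0,0,0],[0,0,10,0,0,0,0],[0,0,10,0,0,0,0],[0,0,10,0,0,0,0],[0,0,0,0,0,0,0]]]'; python3 -c "
from h import *
where();go(-92.9,-35.5,97,-50)
im=snapshot('top')[65:265,205:415,::-1]
cv2.imwrite('pics/top2.png',cv2.resize(im,None,fx=3,fy=3,interpolation=cv2.INTER_CUBIC))"
```

```text
t: 6.12
tcp_pos: [0.4672, -0.2996, 0.1543]
tool_rot: [0.999, 0.055, -0.0, -0.0]
force: [-0.4, -0.2, 0.8]
finger_gap: -0.002
gripper_force: 0.0
t 6.12 ext -93.8 -33.7 154.3 push -50.0 F [-0.4 -0.2  0.8]
turn [-0.  0.  0.] shift before [-0.4  2.  57.3] after [-0.4  2.  57.3]
```

View pics/top2.png

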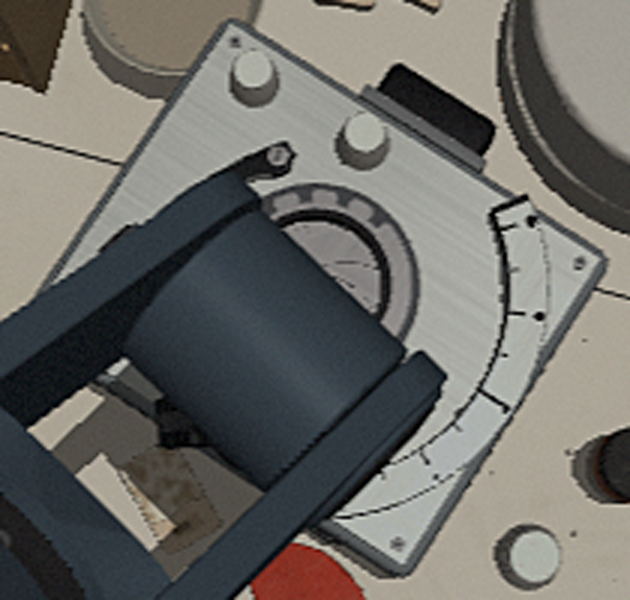

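The latch tab shows at (120,238), so it is well out. I'll descend and push the lever around the arc.

```bash
python3 -m handwheel '[[[0,0,0,0,0.002,0.02,0],[0,0,0,0,0,0.02,0],[0,0,0,0,0,0.017,0],[0,0,0,0,0.006,0,0],[0,0,0,0,0.006,0,0],[0,0,-5,-0.0014,0.0083,0,0],[0,0,-5,-0.0014,0.0083,0,0],[0,0,-5,-0.0014,0.0083,0,0],[0,0,-5,-0.0014,0.0083,0,0],[0,0,-5,-0.0014,0.0083,0,0],[0,0,-5,-0.0014,0.0083,0,0],[0,0,-5,-0.0014,0.0083,0,0],[0,0,-5,-0.0014,0.0083,0,0],[0,0,0,0,0,0,0]]]'; python3 -c "
from h import *
where()
im=snapshot('side')[120:250,240:440,::-1]
cv2.imwrite('pics/side3.png',cv2.resize(im,None,fx=4,fy=4,interpolation=cv2.INTER_CUBIC))"
```

```text
t: 7.92
tcp_pos: [0.486, -0.3778, 0.098]
tool_rot: [0.92, 0.392, 0.0, 0.001]
force: [0.6, 0.4, 0.2]
finger_gap: -0.0
gripper_force: 0.0
t 7.92 ext -34.7 -88.3 98.0 push -10.1 F [0.6 0.4 0.2]
```

View pics/side3.png

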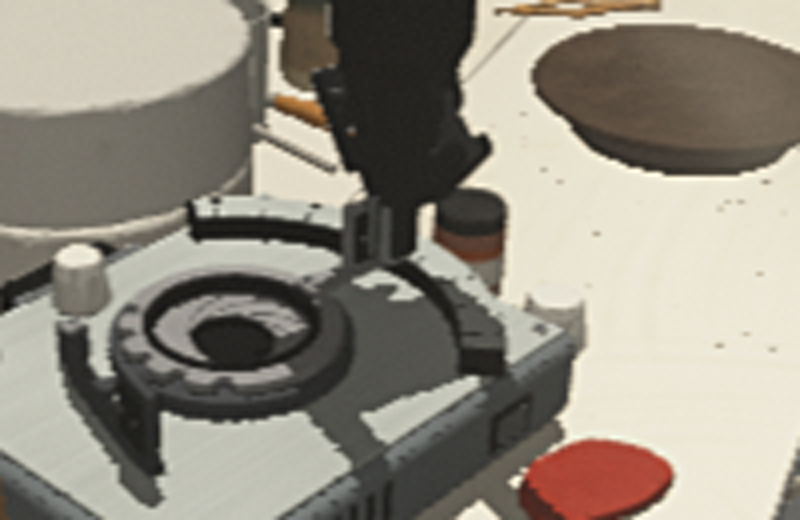

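The lever tab now spans (343..390, 198..265) in the crop, with the fingers on its right (clockwise) face. I'll estimate its angle from the projection.

```bash
python3 -c "
from h import *
p=np.load('p.npy')
for d in (36,40,44,48,50,52):
    a=np.radians(-140+d);r=np.array([np.cos(a),np.sin(a)]);t=np.array([-r[1],r[0]])
    P=[list(ra*r+s*6*t)+[z] for ra in(76,112) for s in(-1,1) for z in(126.5,91)]
    q=(proj('side',e2w(p,P))-[240,120])*4
    print(d,q.min(0).round(),q.max(0).round(), ((proj('side',e2w(p,P[0]))-[240,120])*4).round())"
```

```text
36 [343. 191.] [411. 273.] [[357. 216.]]
40 [337. 186.] [403. 268.] [[352. 212.]]
44 [330. 181.] [395. 264.] [[346. 208.]]
48 [323. 176.] [385. 260.] [[340. 204.]]
50 [320. 174.] [380. 258.] [[337. 202.]]
52 [316. 172.] [375. 257.] [[333. 201.]]
```

```bash
python3 -m handwheel '[[[0,0,-5,-0.0014,0.0083,0,0],[0,0,-4.5,-0.0013,0.0075,0,0],[0,0,0,0,0,0,0],[0,0,0,0,0,0,0],[0,0,0,0,-0.012,0,0],[0,0,0,0,-0.012,0,0],[0,0,0,0,-0.01,-0.02,0],[0,0,0,0,-0.02,-0.02,0],[0,0,0,0,-0.03,-0.02,0],[0,0,0,0,-0.03,0,0],[0,0,0,0,-0.03,0,0],[0,0,0,0,-0.03,0,0],[0,0,0,0,0,0,0]]]'; python3 -c "
from h import *
where()
a=snapshot('side')[150:230,270:390,::-1];b=snapshot('top')[140:240,285:385,::-1]
k=cv2.INTER_CUBIC
cv2.imwrite('pics/both4.png',np.hstack([cv2.resize(a,(400,267),interpolation=k)[:267],cv2.resize(b,(400,400),interpolation=k)[:267]]) if 0 else np.hstack([np.vstack([cv2.resize(a,(400,267),interpolation=k),np.zeros((133,400,3),np.uint8)]),cv2.resize(b,(400,400),interpolation=k)]))"
```

```text
t: 9.6
tcp_pos: [0.3493, -0.2885, 0.1573]
tool_rot: [0.884, 0.467, -0.0, -0.002]
force: [0.1, -0.4, 0.2]
finger_gap: 0.003
gripper_force: 0.0
t 9.6 ext -197.9 -90.1 157.3 push -0.6 F [ 0.1 -0.4  0.2]
```

View pics/both4.png

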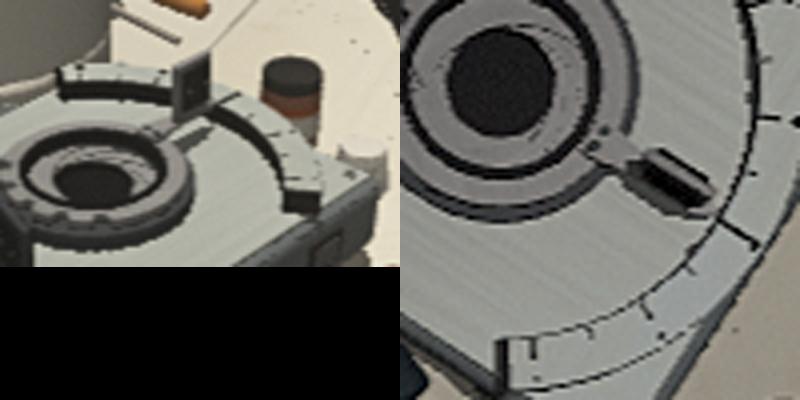

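The pointer at (715,213) in the right half lines up with the long mark at (722,219)-(758,246), about 31.4° against 32° seen from the ring centre. Before going outside the latch I check clearance to the open drawer.

```bash
python3 -c "
from h import *
for t in ((188,96),(222,95),(190,80)):
  for sd in ((210,185),(210,205),(185,152)):
    f=lambda X:np.r_[proj('top',X)[0]-t,proj('side',X)[0]-sd]
    s=least_squares(f,[.65,-.1,.2]);print(t,sd,s.x.round(3),s.fun.round(1))
go(-54,147,157,-8)
p=np.load('p.npy');print(e2w(p,[-54,147,157]))
for v in(.25,.3,.35,.4,.45):
    a=np.radians(171.9)-v;print(v,((proj('top',e2w(p,[55+114*np.cos(a),64+114*np.sin(a),122.5]))-[204.7,64.7])*3).round())
im=cv2.resize(cv2.vconcat([cv2.resize(snapshot('top')[60:210,160:360,::-1],(800,600),interpolation=2)]),(800,600))
cv2.imwrite('pics/top5.png',im)"
```

```text
(188, 96) (210, 185) [ 0.651 -0.124  0.22 ] [-1.2 -5.2  5.   1.5]
(188, 96) (210, 205) [ 0.657 -0.117  0.188] [-0.5 -2.4  2.3  0.7]
(188, 96) (185, 152) [ 0.661 -0.128  0.266] [ -5.4 -21.3  21.1   6.8]
(222, 95) (210, 185) [ 0.669 -0.172  0.189] [-1.8 -8.2  8.3  2.5]
(222, 95) (210, 205) [ 0.677 -0.166  0.152] [-1.2 -5.5  5.4  1.6]
(222, 95) (185, 152) [ 0.677 -0.174  0.24 ] [ -6.  -24.2  25.2   8. ]
(190, 80) (210, 185) [ 0.666 -0.129  0.22 ] [ 0.5  2.3 -2.2 -0.7]
(190, 80) (210, 205) [ 0.672 -0.123  0.187] [ 1.2  5.2 -5.  -1.5]
(190, 80) (185, 152) [ 0.675 -0.133  0.266] [ -3.7 -14.1  14.    4.7]
turn [0.1 0.  7.4] shift before [239.6 137.6   0.8] after [255.4 105.5   0.7]
[[ 0.60079736 -0.1714873   0.157     ]]
0.25 [[121. 244.]]
0.3 [[116. 236.]]
0.35 [[111. 228.]]
0.4 [[107. 220.]]
0.45 [[103. 211.]]
```

View pics/top5.png

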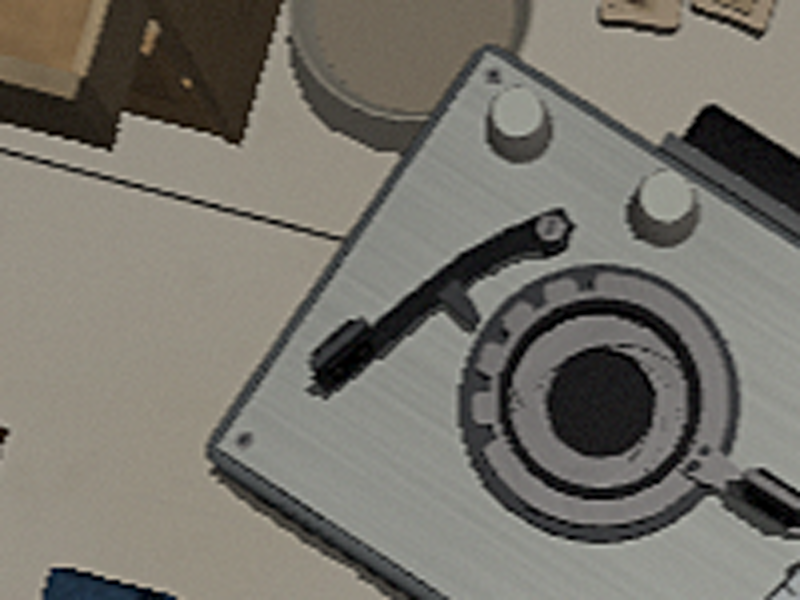

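The latch is at roughly 0.26 rad, with its tab at (337,350). The drawer corner is near world (0.66, -0.12), so I approach with the tool turned parallel to the latch arm to stay clear of it.

```bash
python3 -c "
from h import *
go(-39.5,134,157,-23)"
```

```text
turn [ 0.1  0.  22.5] shift before [226.8 151.6   0.9] after [267.5  53.5   0.7]
```

```bash
python3 -m handwheel '[[[0,0,7.5,0,0,0,0],[0,0,7.5,0,0,0,0],[0,0,7.5,0,0,0,0],[0,0,0,0.0334,0.0067,0,0],[0,0,0,0.0334,0.0067,0,0],[0,0,0,0.0334,0.0067,0,0],[0,0,0,0.0334,0.0067,0,0],[0,0,0,0.0334,0.0067,0,0],[0,0,0,0.0334,0.0067,0,0],[0,0,0,0.0334,0.0067,0,0],[0,0,0,0.0334,0.0067,0,0],[0,0,0,0,0,0,0]]]'; python3 -c "
from h import *
where();go(-39.5,134,97,-23)
im=snapshot('side')[110:260,200:400,::-1]
cv2.imwrite('pics/side6.png',cv2.resize(im,(800,600),interpolation=2))"
```

```text
t: 11.25
tcp_pos: [0.608, -0.1892, 0.1571]
tool_rot: [0.958, 0.287, 0.001, 0.001]
force: [0.5, 0.5, 1.0]
finger_gap: 0.0
gripper_force: 0.0
t 11.25 ext -38.2 136.3 157.1 push -22.9 F [0.5 0.5 1. ]
turn [ 0.1 -0.1  0.1] shift before [-2.7 -0.5 60.1] after [-2.6 -0.3 60.1]
```

View pics/side6.png

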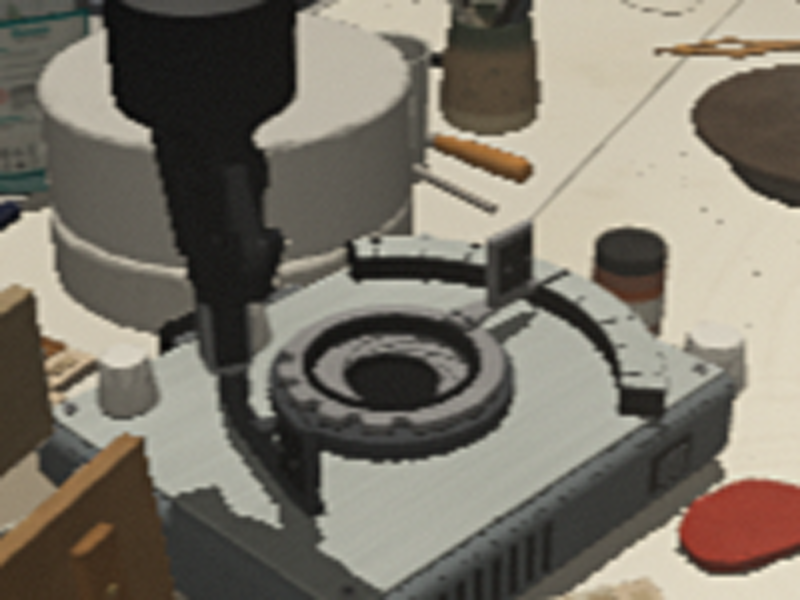

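The fingers are at (225,360), outside the latch tab at (300,460), and the way down is clear. I descend and push the latch home.

```bash
python3 -m handwheel '[[[0,0,0,0,0,0.02,0],[0,0,0,0,0,0.02,0],[0,0,0,0,0,0.02,0],[0,0,0,-0.006,0,0,0],[0,0,0,-0.006,0,0,0],[0,0,-2.5,-0.005,-0.0006,0,0],[0,0,-2.5,-0.005,-0.0006,0,0],[0,0,-2.5,-0.005,-0.0006,0,0],[0,0,-2.5,-0.005,-0.0006,0,0],[0,0,-2.5,-0.005,-0.0006,0,0],[0,0,-2.5,-0.005,-0.0006,0,0],[0,0,0,0,0,0,0]]]'; python3 -c "
from h import *
where();go(-55.6,96.8,97,-8)"
```

```text
t: 12.8
tcp_pos: [0.5729, -0.2106, 0.0989]
tool_rot: [0.913, 0.407, 0.005, 0.001]
force: [9.3, 10.5, -3.6]
finger_gap: 0.005
gripper_force: 6.5
t 12.8 ext -55.5 99.0 98.9 push -8.2 F [ 9.3 10.5 -3.6]
turn [ 0.3 -0.5 -0.2] shift before [-2.2  0.2  1.9] after [-2.2  0.2  1.9]
```

```bash
python3 -m handwheel '[[[0,0,0,-0.001,0,0,0],[0,0,0,-0.001,0,0,0],[0,0,0,0,0,0,0]]]'; python3 -c "
from h import *
where()"
```

```text
t: 13.18
tcp_pos: [0.5728, -0.2107, 0.0989]
tool_rot: [0.913, 0.407, 0.006, 0.0]
force: [12.5, 13.2, -2.6]
finger_gap: -0.003
gripper_force: 8.9
t 13.18 ext -55.5 98.8 98.9 push -8.2 F [12.5 13.2 -2.6]
```

Hard stop, so the tooth is home. I retreat and check.

```bash
python3 -m handwheel '[[[0,0,0,0.008,0,0,0],[0,0,0,0.012,0,0,0],[0,0,0,0.005,0,0,0],[0,0,0,0,0,-0.03,0],[0,0,0,0,0,-0.03,0],[0,0,0,0,0,-0.02,0],[0,0,0,-0.03,-0.03,0,0],[0,0,0,-0.03,-0.04,0,0],[0,0,0,-0.03,-0.04,0,0],[0,0,0,-0.03,-0.04,0,0],[0,0,0,-0.03,-0.04,0,0],[0,0,0,0,0,0,0]]]'; python3 -c "
from h import *
where()
p=np.load('p.npy')
for v in(0,.04,.11):
    a=np.radians(171.9)-v;print(v,((proj('top',e2w(p,[55+114*np.cos(a),64+114*np.sin(a),122.5]))-[230,95])*5).round())
im=snapshot('top')[95:215,230:390,::-1]
cv2.imwrite('pics/top7.png',cv2.resize(im,(800,600),interpolation=2))"
```

```text
t: 14.68
tcp_pos: [0.339, -0.1786, 0.1772]
tool_rot: [0.913, 0.407, -0.001, -0.002]
force: [0.9, -1.0, 0.9]
finger_gap: -0.002
gripper_force: 0.0
t 14.68 ext -267.7 -4.5 177.2 push -8.2 F [ 0.9 -1.   0.9]
0 [[127. 314.]]
0.04 [[117. 306.]]
0.11 [[102. 290.]]
```

View pics/top7.png

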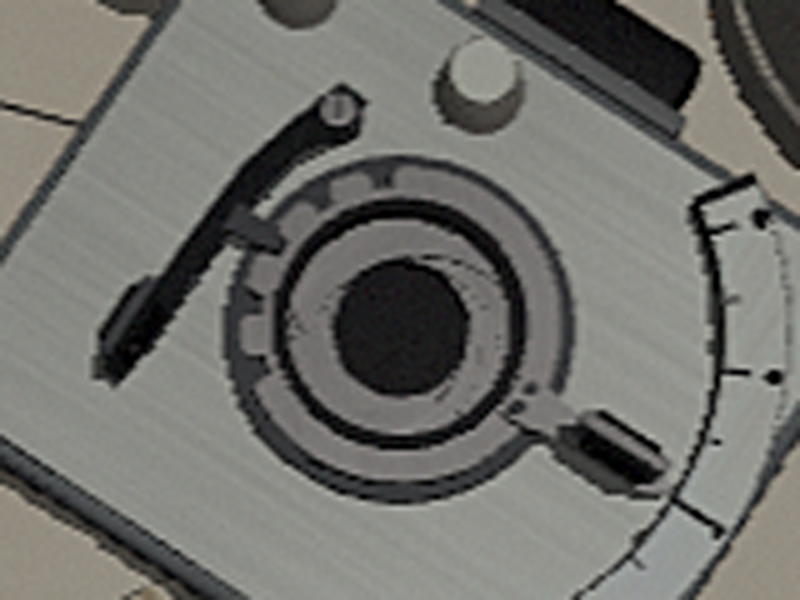

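The tooth sits in the middle notch at (265,232), the latch tab is back at its initial home place, and the pointer at (668,492) is in line with the long mark at (678,502).

```bash
python3 -c "
from station import *
print(sign_off())"
```

```text
the job is handed in; nothing more can be done
None
```

I set the iris half open and handed the job in: the last picture shows the pointer on the longest middle mark and the latch pushed home with its tooth in the notch; the verdict wasn't shown.

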